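# Switch the bench on in the right order

### The arm

A 6-joint arm with a two-finger parallel gripper is mounted at the origin on a cart in front of the work surface, level with it; the furniture and walls round the work are solid. World frame = base frame: x ahead of the robot, y to its left, z up, the work surface at z = 0. Lengths are in mm, angles in rad, forces in N, time in s.
With the tool pointing down it reaches from about 325 to 925 mm from the base axis. Payload 3.1 kg.
Tool frame: the origin (TCP) lies at the very end of the fingers, on their centre line; the grasp point (between the pads) lies 19 mm behind it; z points along the fingers, x is the direction in which the jaws open and shut, and the axes are right-handed (so a half turn about z gives the same grasp; the last joint's range is limited). The gripper opens to 85 mm and grips with 20 to 120 N. Pads are 22 mm wide; open, the fingers measure 114 mm over their backs; the gripper's body (76 mm by 85 mm) begins 54 mm behind the grasp point. The pads swing forward as they close: fully open they stand 13 mm farther back than shut.
Start: joints at [1.037, 0.217, 1.613, -0, 1.311, -0.112], TCP at [255.861, 570.241, 231.3] pointing down, gripper open.
Joint ranges: [-2.75, 2.75], [-0.78, 2.1], [0.31, 2.55], [-1.13, 4.27], [0.13, 2.63], [-2.58, 2.58]. Speed limits (rad/s): [2.79, 2.79, 3.14, 3.14, 3.14, 3.14].

### API

Orientations are given as a unit quaternion [w, x, y, z].
In Python, from station import * gives the robot as it stands. The module is installed in compiled form; this text tells all that it offers. Calls block until the motion is done:
- move_ptp(position, orientation): joint-space move of the TCP to a pose.
- movel(position, attitude=None, velocity=150): straight line of the TCP; attitude=None keeps the orientation; velocity is the mean speed in mm/s.
- goto_joints(angles): joint-space move.
- gripper_to(opening): finger opening in mm; the grip force is fixed at half the most; returns when the fingers have stopped.
- sleep(seconds).
- inverse_kinematics(position, orientation): joint angles nearest the present ones, or None.
- sense(): the state.
- grab_frame(name): name is "scene" or "top" or "wrist"; returns a dict with "image" (384x512x3 uint8, blue, green, red), "fx", "fy", "cx", "cy" (pixels), "R" (3x3) and "t" (3): a world point X has camera coordinates R X + t. Camera axes: x right, y down, z forward; pixel columns grow to the right and rows downward; lengths in mm; the calibration is good to about 2 mm. A picture is of the moment at which its call begins. There is no depth.
A pose or a line that the arm cannot do raises PlanningError and nothing moves.
- finish_job(): hands the job in, once; it reports no verdict.
The state is a dict: "t": time; "q": joint angles; "dq": joint speeds; "joint_efforts": joint torques, N m; "ee_pos": TCP position; "tool_rot": TCP orientation; "force": force on the tool from outside, world axes, zero at the start; "wrist_torque": the same for the moment, N m; "grip_width": finger opening in mm.
Only numpy, scipy, OpenCV 4.12 (cv2) and the standard library are available. Lean on these libraries where they do the work, as an engineer would, in place of code of your own. Each camera call takes 0.05 s, during which the arm holds its last target.

### The job

Switch the bench on for work: with the fingertips, gently press the big round mushroom button (mains) fully home, then the square key (dust extractor), then the small round button (work light), in that order; each stays down by itself. Leave the long bar key (compressor) alone. Only press: do not pick up or push about the switch boxes or the tools lying among them, and finish clear of everything.

Things in the scene. Friction and masses are not known exactly. Their poses are not given: they have to be found in the camera images.
- mushroom_box: Loose grey switch box on rubber feet, 70 x 90 mm and 42 mm high to its lid, about 0.8 kg, carrying in the middle of its lid a round mushroom-headed push button, 40 mm in diameter and slightly domed, the widest of the round ones, on a narrower stem (bench mains, first). Origin: centre of the underside, z up, y along the 90 mm side. All four boxes look the same but for the button and any may stand in any of the four places.
- mushroom_top (a point): Centre of the top face of the black button of mushroom_box, where to press straight down; it goes down with the button. About 71 mm above the bench when out, 63 mm when fully home; a low bezel at most 4 mm high round it stays clear of a flat fingertip.
- mushroom_button (a joint): How far this button is pressed down, m: 0 to 0.001 at the start, 0.008 fully home, its stop; counts as pressed above 0.006. It resists with 2 to 4 N and stays wherever it is left, with no spring back. Its cap sits on a stiff cushion spring that yields up to 5 mm further (about 3.5 N per mm) once the button is home and springs back when let go. More than 30 N from the fingers is too rough.
- square_box: Loose grey switch box on rubber feet, 70 x 90 mm and 42 mm high to its lid, about 0.8 kg, carrying in the middle of its lid a square push key, 26 x 26 mm with a flat top (dust extractor, second). Origin: centre of the underside, z up, y along the 90 mm side. All four boxes look the same but for the button and any may stand in any of the four places.
- square_top (a point): Centre of the top face of the black button of square_box, where to press straight down; it goes down with the button. About 62 mm above the bench when out, 54 mm when fully home; a low bezel at most 4 mm high round it stays clear of a flat fingertip.
- square_button (a joint): How far this button is pressed down, m: 0 to 0.001 at the start, 0.008 fully home, its stop; counts as pressed above 0.006. It resists with 2 to 4 N and stays wherever it is left, with no spring back. Its cap sits on a stiff cushion spring that yields up to 5 mm further (about 3.5 N per mm) once the button is home and springs back when let go. More than 30 N from the fingers is too rough.
- small_box: Loose grey switch box on rubber feet, 70 x 90 mm and 42 mm high to its lid, about 0.8 kg, carrying in the middle of its lid a small round push button, 18 mm in diameter with a flat top (work light, third). Origin: centre of the underside, z up, y along the 90 mm side. All four boxes look the same but for the button and any may stand in any of the four places.
- small_top (a point): Centre of the top face of the black button of small_box, where to press straight down; it goes down with the button. About 62 mm above the bench when out, 54 mm when fully home; a low bezel at most 4 mm high round it stays clear of a flat fingertip.
- small_button (a joint): How far this button is pressed down, m: 0 to 0.001 at the start, 0.008 fully home, its stop; counts as pressed above 0.006. It resists with 2 to 4 N and stays wherever it is left, with no spring back. Its cap sits on a stiff cushion spring that yields up to 5 mm further (about 3.5 N per mm) once the button is home and springs back when let go. More than 30 N from the fingers is too rough.
- bar_box: Loose grey switch box on rubber feet, 70 x 90 mm and 42 mm high to its lid, about 0.8 kg, carrying in the middle of its lid a long bar-shaped key, 16 x 56 mm (long side along the box's y) with a flat top (compressor, to be left alone). Origin: centre of the underside, z up, y along the 90 mm side. All four boxes look the same but for the button and any may stand in any of the four places.
- bar_top (a point): Centre of the top face of the black button of bar_box, where to press straight down; it goes down with the button. About 62 mm above the bench when out, 54 mm when fully home; a low bezel at most 4 mm high round it stays clear of a flat fingertip.
- bar_button (a joint): How far this button is pressed down, m: 0 to 0.001 at the start, 0.008 fully home, its stop; counts as pressed above 0.006. It resists with 2 to 4 N and stays wherever it is left, with no spring back. Its cap sits on a stiff cushion spring that yields up to 5 mm further (about 3.5 N per mm) once the button is home and springs back when let go. More than 30 N from the fingers is too rough.
- screwdriver: Bystander: a slim screwdriver, 170 mm long and 27 mm high, lying flat; to be left where it is. Origin: centre of the underside, its length along its y.
- stubby: Bystander: a short stubby screwdriver, 100 mm long and 32 mm high, lying flat; to be left where it is. Origin: centre of the underside, its length along its y.
- key_set: Bystander: a folding hex key set, 28 x 100 mm and 25 mm high, lying flat; to be left where it is. Origin: centre of the underside, its length along its y.
- tape_measure: Bystander: a tape measure, 36 x 90 mm and 64 mm high; to be left where it is. Origin: centre of the underside, its length along its y.
- pencil: Bystander: a pencil, 172 mm long and 7 mm thick, lying flat; to be left where it is. Origin: centre of the underside, its length along its y.

How it is judged (in metres and radians):
On the way, in this order (a step that is already met when the one before it is completed fails the run):
1. the fingertips press the mushroom button down (value of joint mushroom_button above 0.006 m and contact force between the fingers and mushroom_box above 0.3 N), for 0.02 s.
2. the fingertips press the square key down (value of joint square_button above 0.006 m and contact force between the fingers and square_box above 0.3 N), for 0.02 s.
3. the fingertips press the small round button down (value of joint small_button above 0.006 m and contact force between the fingers and small_box above 0.3 N), for 0.02 s.
At the end, for the whole second after the job is handed in: The mushroom, square and small round buttons are each down by more than 6 of their 8 mm, the bar key by less than 3 mm; every box stands level, at rest, within 20 mm of its start, and every listed bystander within 30 mm of its start (value of joint each of mushroom_button, square_button, small_button above 0.006 m and value of joint bar_button below 0.003 m and distance of each of mushroom_box, square_box, small_box, bar_box from where it was at the start of the episode below 0.02 m and angle between each of mushroom_box, square_box, small_box, bar_box's own z axis and vertical below 0.1 rad and linear speed of each of mushroom_box, square_box, small_box, bar_box below 0.02 m/s and distance of each of screwdriver, stubby, key_set, tape_measure, pencil from where it was at the start of the episode below 0.03 m); the robot touches nothing.
It fails at once if a switch box is shifted more than 20 mm, lifted or tipped ((distance of mushroom_box from where it was at the start of the episode above 0.02 m or angle between mushroom_box's own z axis and vertical above 0.2 rad) or (distance of square_box from where it was at the start of the episode above 0.02 m or angle between square_box's own z axis and vertical above 0.2 rad) or (distance of small_box from where it was at the start of the episode above 0.02 m or angle between small_box's own z axis and vertical above 0.2 rad) or (distance of bar_box from where it was at the start of the episode above 0.02 m or angle between bar_box's own z axis and vertical above 0.2 rad)).
It fails at once if the fingers press on a box or button with more than 30 N (contact force between the fingers and mushroom_box above 30 N or contact force between the fingers and square_box above 30 N or contact force between the fingers and small_box above 30 N or contact force between the fingers and bar_box above 30 N).
It fails at once if a bystander is moved more than 30 mm (distance of any of screwdriver, stubby, key_set, tape_measure, pencil from where it was at the start of the episode above 0.03 m).
It fails at once if a button is pushed down before the one that comes before it is home ((value of joint square_button above 0.003 m and value of joint mushroom_button below 0.006 m) or (value of joint small_button above 0.003 m and value of joint mushroom_button below 0.006 m) or (value of joint small_button above 0.003 m and value of joint square_button below 0.006 m)).
It fails at once if the long bar key is pressed (value of joint bar_button above 0.003 m).
It also fails if it takes over 48 s, if anything falls off the work surface, if the arm or the gripper's body presses on something with over 40 N, if the wrist force passes 120 N, or if a joint passes its speed limit or range.

## Working session

There is one attempt and no reset: what is moved stays moved. The work goes in short steps, each a Python script; the robot and the scene stay as the last script left them, time stands still between calls to the robot, and variables do not carry over. Pictures are saved under pics/ and viewed, and the job is handed in when it is done.

```bash
mkdir -p pics; python3 - <<'E'
from station import *
import cv2,pickle
s=sense();print(s['t'],s['ee_pos'],s['tool_rot'],s['force'],s['grip_width'])
for n in ["scene","top"]:
    f=grab_frame(n);cv2.imwrite(f"pics/{n}0.png",f["image"]);pickle.dump(f,open(n+"0.pkl","wb"))
    print(n,f["fx"],f["fy"],f["cx"],f["cy"],f["R"],f["t"])
E
```

```text
0.0 [255.4291166  569.52298783 229.93192499] [ 5.38044944e-04  8.39464060e-01  5.43413849e-01 -1.09109375e-03] [-0.01049585 -0.64564915  0.21742289] 84.86389858462344
scene 374.0892876207779 374.0892876207779 253.8187578386918 191.52957512422716 [[ 0.6971685  -0.71660564 -0.02079523]
 [-0.48610495 -0.4512017  -0.74841099]
 [ 0.52693269  0.53187723 -0.66290916]] [-315.38376791  341.11732071  907.05235032]
top 395.0302470146902 395.0302470146902 252.72287387273926 194.95184799926403 [[ 0.13532801 -0.99078166  0.00616628]
 [-0.96738278 -0.133472   -0.21530393]
 [ 0.21414221  0.0231715  -0.97652762]] [ -10.92514993  554.52034669 1062.07618278]
```

View pics/scene0.png

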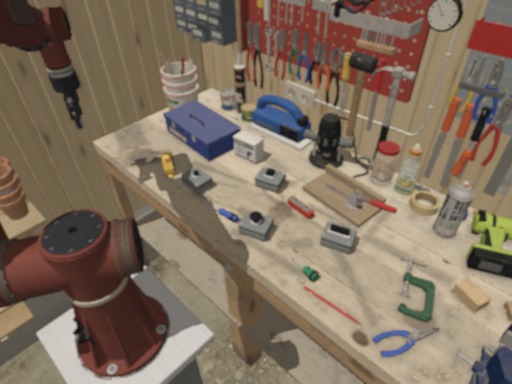

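View pics/top0.png

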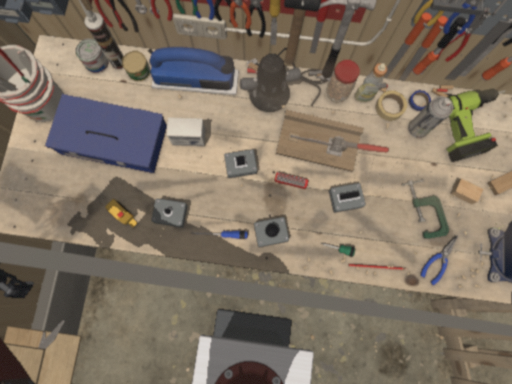

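```bash
python3 - <<'E'
import cv2,numpy as np
t=cv2.imread("pics/top0.png");s=cv2.imread("pics/scene0.png")
c=t[140:260,100:400];cv2.imwrite("pics/topz.png",cv2.resize(c,(800,320),interpolation=cv2.INTER_CUBIC))
def cr(im,x,y,h=28): return cv2.resize(im[y-h:y+h,x-h:x+h],(260,260),interpolation=cv2.INTER_CUBIC)
cv2.imwrite("pics/z.png",np.vstack([np.hstack([cr(t,170,212),cr(t,240,162),cr(t,271,230)]),np.hstack([cr(s,198,180),cr(s,270,180),cr(s,256,223)])]))
cv2.imwrite("pics/z2.png",np.hstack([cr(t,347,197),cr(s,338,236)]))
E
```

```text
(no output)
```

View pics/topz.png

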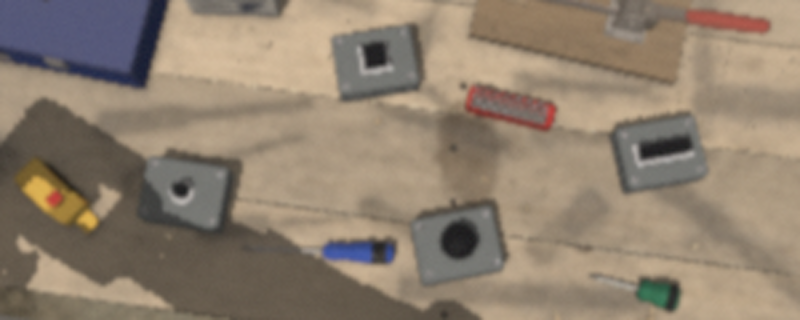

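View pics/z.png

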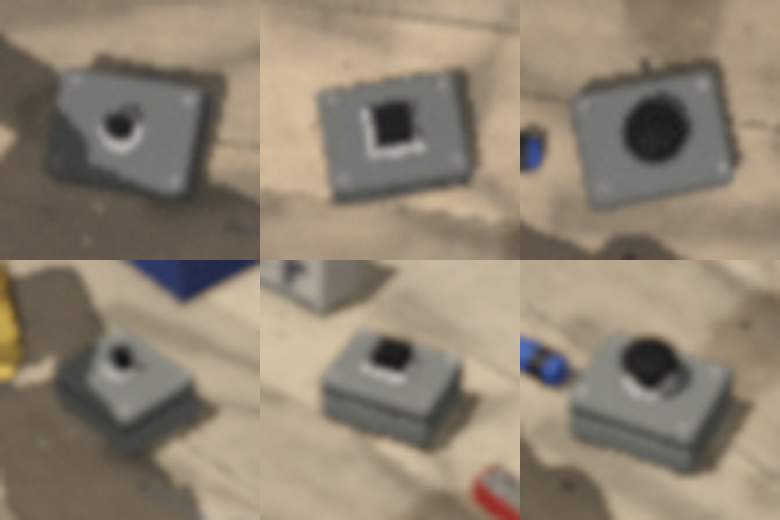

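View pics/z2.png

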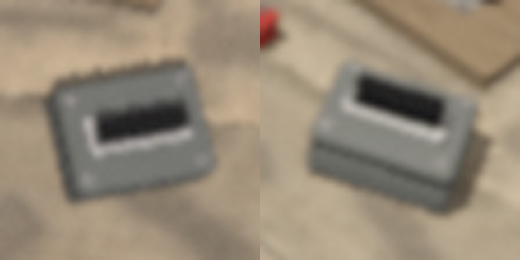

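```bash
cat > h.py <<'E'
import numpy as np,pickle,cv2
def ray(f,u,v,z):
    d=f["R"].T@np.array([(u-f["cx"])/f["fx"],(v-f["cy"])/f["fy"],1]);c=-f["R"].T@f["t"]
    return c+d*(z-c[2])/d[2]
def proj(f,X):
    p=f["R"]@np.asarray(X,float)+f["t"];return np.array([f["fx"]*p[0]/p[2]+f["cx"],f["fy"]*p[1]/p[2]+f["cy"]])
E
python3 - <<'E'
from h import *
T=pickle.load(open("top0.pkl","rb"));S=pickle.load(open("scene0.pkl","rb"))
print(-T["R"].T@T["t"],-S["R"].T@S["t"])
for n,u,v,z in [("m",272.3,229.6,71),("sq",240.4,160.7,62),("sm",167.8,210.9,62),("bar",347.5,195.8,62),("stub",340,250,20),("key",291,181,25),("scr",232,235,25),("tape",120,212,60),("pencil",376,266,5)]:
    X=ray(T,u,v,z);print(n,X.round(1),np.hypot(*X[:2]).round(),proj(S,X).round(1))
for f,n in((T,"top"),(S,"scene")):
    g=f["image"].max(2)
    for u,v in ([(272,230),(240,161),(168,211),(347,196)] if n=="top" else [(256,219),(270,175),(196,177),(340,230)]):
        m=(g[v-14:v+14,u-14:u+14]<60).astype(np.uint8)
        k,l,st,c=cv2.connectedComponentsWithStats(m)
        print(n,[(np.round(c[i]+[u-14,v-14],1),st[i][4]) for i in range(1,k) if st[i][4]>15])
E
```

```text
[ 310.47657509   38.57860343 1156.60450435] [ -92.26108724 -554.53356602  850.03078163]
m [458.8  -2.5  71. ] 459.0 [255.5 214. ]
sq [646.2 113.6  62. ] 656.0 [269.3 170.7]
sm [472.5 294.6  62. ] 557.0 [195.4 171.6]
bar [ 584.9 -202.5   62. ] 619.0 [336.7 227.2]
stub [ 434.  -203.8   20. ] 479.0 [302.8 267.9]
key [616. -41.  25.] 617.0 [298.6 204.5]
scr [434.  108.4  25. ] 447.0 [224.9 211.4]
tape [451.4 427.4  60. ] 622.0 [167.3 158.9]
pencil [ 404.1 -313.8    5. ] 512.0 [329.1 302.8]
top [(array([271.8, 229.7]), np.int32(139))]
top [(array([240.3, 160. ]), np.int32(55))]
top [(array([167.2, 210.6]), np.int32(16))]
top [(array([349.1, 194.8]), np.int32(83))]
scene [(array([255.7, 216.5]), np.int32(74))]
scene [(array([270., 172.]), np.int32(31))]
scene []
scene [(array([339.9, 229.4]), np.int32(91))]
```

```bash
python3 - <<'E'
from station import *
from h import *
gripper_to(0)
s=sense();print(s['t'],s['grip_width'],s['ee_pos'],s['force'])
Q=[0,1,0,0]
for i,X in enumerate([(458.8,-2.5),(646.2,113.6),(472.5,294.6)]):
    for k in range(1):
        print(inverse_kinematics([X[0],X[1],60],Q), inverse_kinematics([X[0],X[1],60],[0,.7071,.7071,0]))
move_ptp([440,-2.5,190],[0,.70710678,.70710678,0])
sleep(.3)
f=grab_frame("wrist");cv2.imwrite("pics/w1.png",f["image"]);pickle.dump(f,open("w1.pkl","wb"))
s=sense();print(s['t'],s['ee_pos'],s['tool_rot'],s['force']);print(proj(f,(458.8,-2.5,71)),proj(f,s['ee_pos']))
E
```

```text
0.8667 0.17901507484631643 [255.87433059 570.23167504 231.30126926] [ 0.30736095  0.44694175 -0.44855289]
[-1.58616799e-01  9.44003940e-02  2.11657079e+00 -4.44089210e-16
  9.30621466e-01 -1.58616799e-01] [-1.58616799e-01  9.44003940e-02  2.11657079e+00 -4.44089210e-16
  9.30621466e-01 -1.72941313e+00]
[ 6.71258585e-02  4.63793770e-01  1.64028360e+00 -4.44089210e-16
  1.03751529e+00  6.71258585e-02] [ 6.71258585e-02  4.63793770e-01  1.64028360e+00 -4.44089210e-16
  1.03751529e+00 -1.50367047e+00]
[ 4.31466205e-01  2.83926789e-01  1.88834220e+00 -4.44089210e-16
  9.69323668e-01  4.31466205e-01] [ 4.31466205e-01  2.83926789e-01  1.88834220e+00 -4.44089210e-16
  9.69323668e-01 -1.13933012e+00]
3.375 [440.04750077  -2.23541801 189.99833392] [-2.36130594e-05  7.06899758e-01  7.07313743e-01 -1.58220608e-05] [-0.8895617  -1.02926902  0.7387547 ]
[250.8257353  207.10129894] [250.28449139 246.31416956]
```

View pics/w1.png

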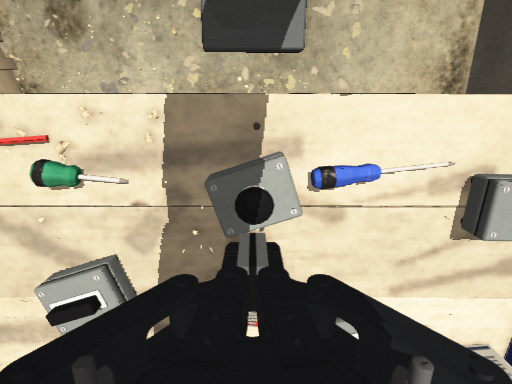

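The wrist view shows the mushroom cap at about (254.5, 205.5), with the closed fingertips just below it near (253, 240). My prediction was (251, 207), so they agree to within 4 mm and I'll average the two. Pressing now in small force-watched steps.

```bash
cat >> h.py <<'E'
def press(x,y,ztop,yaw=None):
    from station import movel,sense,sleep
    movel([x,y,ztop+25]); sleep(.3)
    f0=np.mean([sense()['force'] for _ in range(3)],0)
    movel([x,y,ztop+4],velocity=60); sleep(.2)
    z=ztop+4
    while z>ztop-12:
        z-=1; movel([x,y,z],velocity=15); sleep(.08)
        s=sense(); f=s['force']-f0; print(z,s['ee_pos'].round(1) if hasattr(s['ee_pos'],'round') else s['ee_pos'],np.round(f,1),round(s['t'],2))
        if abs(f[2])>9 : break
    movel([x,y,ztop+25],velocity=80)
E
python3 - <<'E'
from station import *
from h import *
f=pickle.load(open("w1.pkl","rb"));print(ray(f,254.5,205.5,71))
press(458,-0.5,71)
movel([430,-0.5,190])
sleep(.2)
f=grab_frame("wrist");cv2.imwrite("pics/w2.png",f["image"])
movel([500,80,190])
move_ptp([625,114,190],[0,.70710678,.70710678,0])
sleep(.2)
f=grab_frame("wrist");cv2.imwrite("pics/w3.png",f["image"]);pickle.dump(f,open("w3.pkl","wb"));print(proj(f,[646.2,113.6,62]),sense()['t'])
E
```

```text
[457.16716843   1.05143098  71.        ]
74 [458.1  -0.5  74.1] [0.3 0.3 0.2] 5.5
73 [458.   -0.5  73. ] [-0.2  0.   0.5] 5.83
72 [458.   -0.5  72. ] [0.2 1.1 0.1] 6.17
71 [458.   -0.5  71. ] [-0.1  0.2  0.2] 6.5
70 [458.1  -0.5  70.1] [-1.   0.3  2.4] 6.83
69 [458.1  -0.5  69.1] [-0.2  0.9  2.9] 7.17
68 [458.1  -0.5  68. ] [-0.1 -0.9  3.1] 7.5
67 [458.1  -0.5  66.9] [ 0.4 -0.   2.1] 7.83
66 [458.1  -0.5  65.9] [-0.2  0.2  2. ] 8.17
65 [458.   -0.5  65. ] [0.4 0.1 2.6] 8.5
64 [458.1  -0.5  64. ] [-0.1  0.1  1.5] 8.83
63 [458.1  -0.5  63.1] [0.7 1.4 3.9] 9.17
62 [458.1  -0.5  62.4] [-1.7  0.6  6.5] 9.5
61 [458.2  -0.5  61.8] [-1.6  0.9  8.2] 9.83
60 [458.3  -0.5  61.1] [-3.6  0.8 11.3] 10.17
[251.39191704 207.64816724] 13.5083
```

View pics/w2.png

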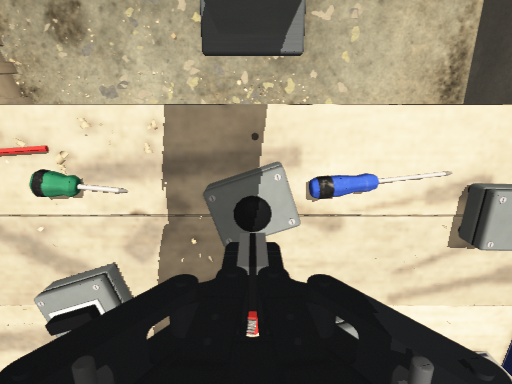

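View pics/w3.png

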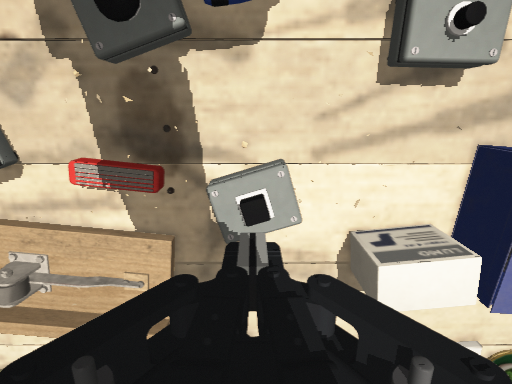

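The mushroom press showed a steady 2–3 N, then a sharp rise past z=63 up to 11 N, so it is on its stop, and the box has not moved. The square key appears at about (257, 209), against a prediction of (251, 208).

```bash
python3 - <<'E'
from station import *
from h import *
f=pickle.load(open("w3.pkl","rb"));X=ray(f,257,209,62);print(X)
x,y=(X[:2]+[646.2,113.6])/2
press(x,y,62)
movel([x-25,y,190])
f=grab_frame("wrist");cv2.imwrite("pics/w4.png",f["image"])
move_ptp([452,294.6,190],[0,.70710678,.70710678,0])
sleep(.2)
f=grab_frame("wrist");cv2.imwrite("pics/w5.png",f["image"]);pickle.dump(f,open("w5.pkl","wb"));print(proj(f,[472.5,294.6,62]),sense()['t'])
E
```

```text
[647.64795371 119.21779146  62.        ]
65 [646.9 116.4  65.1] [-0.6 -2.3  0.6] 15.69
64 [646.9 116.4  63.9] [-0.2 -1.2  0.6] 16.02
63 [646.9 116.4  63. ] [-0.7 -0.1  0.3] 16.36
62 [646.9 116.4  61.9] [-0.4 -1.2  0.6] 16.69
61 [647.  116.4  61.1] [-0.4 -0.7 -0.4] 17.02
60 [647.1 116.4  60.3] [-1.  -0.9  1.7] 17.36
59 [647.1 116.4  59.1] [-1.3 -1.2  3.2] 17.69
58 [647.1 116.4  57.9] [-0.3 -1.2  2. ] 18.02
57 [647.  116.4  56.9] [ 0.  -1.7  2.5] 18.36
56 [647.1 116.4  56. ] [-0.2 -0.7  2.1] 18.69
55 [647.  116.4  55. ] [ 0.5 -1.2  2.7] 19.02
54 [647.1 116.4  54.1] [-0.7 -0.5  4.7] 19.36
53 [647.1 116.4  53.7] [-1.  -1.4  6.3] 19.69
52 [647.1 116.4  53.1] [-2.1 -0.3  7.4] 20.02
51 [647.1 116.4  52.6] [-2.1 -2.2  9.7] 20.36
[252.12969411 204.55722512] 23.0833
```

View pics/w4.png

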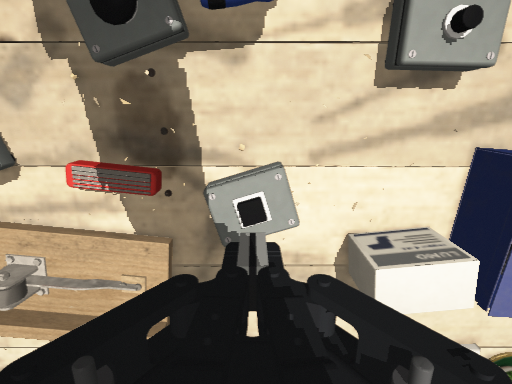

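View pics/w5.png

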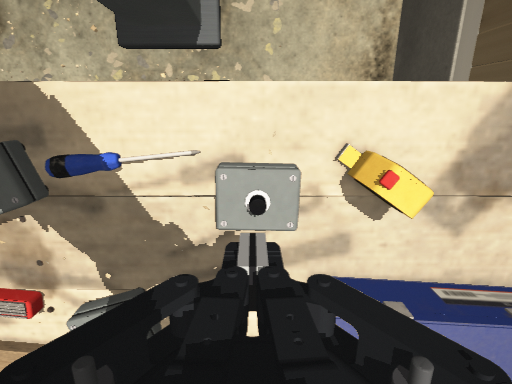

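The square key now sits low in its bezel. Force rose past z=54 to about 10 N. The small button is at about (257.5, 203), so that goes next.

```bash
python3 - <<'E'
from station import *
from h import *
f=pickle.load(open("w5.pkl","rb"));X=ray(f,257.5,203,62);print(X)
x,y=X[:2]*.6+np.array([472.5,294.6])*.4
press(x,y,62)
movel([x-25,y,190])
f=grab_frame("wrist");cv2.imwrite("pics/w6.png",f["image"])
goto_joints([1.037, 0.217, 1.613, 0, 1.311, -0.112]);sleep(.2)
for n in("scene","top"):
    f=grab_frame(n);cv2.imwrite(f"pics/{n}1.png",f["image"])
a,b=cv2.imread("pics/top0.png"),cv2.imread("pics/top1.png")
d=cv2.absdiff(a,b).max(2)[140:290,100:420]
c=b[140:260,100:400];cv2.imwrite("pics/top1z.png",cv2.resize(c,(800,320),interpolation=cv2.INTER_CUBIC))
k,l,st,ce=cv2.connectedComponentsWithStats((d>40).astype(np.uint8))
print([(st[i][:2]+[100,140],st[i][4]) for i in range(1,k) if st[i][4]>5]);s=sense();print(s['t'],s['force'])
E
```

```text
[470.88267277 299.95562249  62.        ]
65 [471.6 297.8  65.1] [ 0.8  0.2 -0.4] 25.27
64 [471.5 297.8  63.9] [ 0.2 -0.6 -0.2] 25.6
63 [471.5 297.8  62.9] [ 0.2  0.1 -0.1] 25.93
62 [471.5 297.8  62. ] [ 0.9 -0.5  0.1] 26.27
61 [471.8 297.9  61.2] [ 1.3 -0.3  0.2] 26.6
60 [471.7 297.9  60.2] [-0.1 -1.4  2.4] 26.93
59 [471.7 297.9  59.1] [0.5 0.1 2.4] 27.27
58 [471.7 297.9  58. ] [1.3 0.7 1.4] 27.6
57 [471.7 297.9  57. ] [ 1.3 -0.1  0.6] 27.93
56 [471.7 297.9  56. ] [1.7 1.1 0.9] 28.27
55 [471.7 297.9  55. ] [2.3 0.6 1.6] 28.6
54 [471.7 297.9  54.1] [2.4 1.5 2.7] 28.93
53 [471.7 297.9  53.6] [1.2 0.5 4.8] 29.27
52 [471.7 297.9  53. ] [-0.3 -1.   8.1] 29.6
51 [471.8 298.   52.4] [-0.2 -0.3  9.5] 29.93
[(array([164, 207]), np.int32(9)), (array([100, 234]), np.int32(90))]
33.0083 [0.27412029 0.36100459 0.46406271]
```

View pics/w6.png

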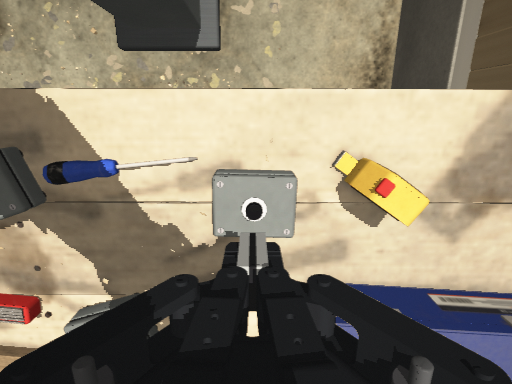

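View pics/top1z.png

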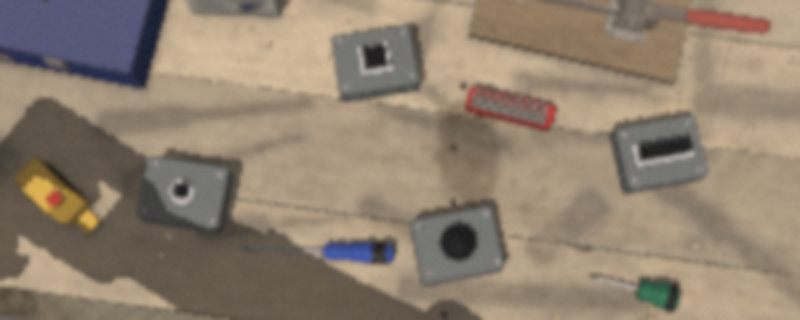

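All three buttons are down, with the bezel now visible all round the square and small ones. Nothing has moved and the arm is clear, so I'm handing in.

```bash
python3 -c "
from station import *
finish_job()"
```

```text
the job is handed in; nothing more can be done
```

I pressed the mushroom button, then the square key, then the small round button, with closed fingertips pointing straight down. I then went back to the start pose and handed the job in at about 33 s; `finish_job()` gives no verdict.

- **Pressed home:** each button gave about 1–3 N on the way down, then a sharp rise at its stop height (63, 54 and 54 mm). I let go at about 11, 10 and 10 N, well under the 30 N limit.
- **Nothing disturbed:** comparing before and after top-camera pictures, the only changes were at the small button and one at the picture's edge near (100, 234). I took the second to be the arm or its shadow, but did not confirm it. The boxes, the bar key and the tools stood where they were.
- **Disagreement:** the top and wrist cameras differed by 4–6 mm on button positions, so I aimed at roughly the mean, which lay well within each button.

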